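# Spice jars back into the colour-coded caddy

### The job

Put the four spice jars (black, green, red and yellow caps) away in the white spice caddy, each standing upright in the compartment with the insert of its cap's colour. The two look-alike jars with the blue and the white cap hold nails and screws: leave them standing where they are.

Things in the scene. Friction and masses are not known exactly. Their poses are not given: they have to be found in the camera images.
- spice_black: spice jar with a black cap and blackish pepper inside; its origin is the centre of its underside, z up; jar and cap are one smooth cylinder 42 mm in diameter and 95 mm tall, about 0.13 kg, standing on the table at the start; gripped on its sides from above.
- spice_green: spice jar with a green cap and green herbs inside; its origin is the centre of its underside, z up; jar and cap are one smooth cylinder 42 mm in diameter and 95 mm tall, about 0.13 kg, standing on the table at the start; gripped on its sides from above.
- spice_red: spice jar with a red cap and red paprika inside; its origin is the centre of its underside, z up; jar and cap are one smooth cylinder 42 mm in diameter and 95 mm tall, about 0.13 kg, standing on the table at the start; gripped on its sides from above.
- spice_yellow: spice jar with a yellow cap and yellow turmeric inside; its origin is the centre of its underside, z up; jar and cap are one smooth cylinder 42 mm in diameter and 95 mm tall, about 0.13 kg, standing on the table at the start; gripped on its sides from above.
- nails_blue: look-alike that does not belong: jar with a blue cap, grey nails inside; the same shape; its origin is the centre of its underside, z up; jar and cap are one smooth cylinder 42 mm in diameter and 95 mm tall, about 0.13 kg, standing on the table at the start; gripped on its sides from above.
- screws_white: look-alike that does not belong: jar with a white cap, dull brass screws inside; the same shape; its origin is the centre of its underside, z up; jar and cap are one smooth cylinder 42 mm in diameter and 95 mm tall, about 0.13 kg, standing on the table at the start; gripped on its sides from above.
- insert_black: black square plate 58 x 58 x 3 mm on the floor of one compartment of the fixed white caddy; black tabs outside. Origin: centre of its underside, 5 mm above the table; plate top 8 mm up. x: across the row, away from the robot; y: along the row. Caddy: 4 open cells in a row, pitch 66 mm, 62 mm square inside, walls 4 mm thick, 35 mm high; 70 x 268 mm outside. Cell order varies.
- insert_green: green square plate 58 x 58 x 3 mm on the floor of one compartment of the fixed white caddy; green tabs outside. Origin: centre of its underside, 5 mm above the table; plate top 8 mm up. x: across the row, away from the robot; y: along the row. Caddy: 4 open cells in a row, pitch 66 mm, 62 mm square inside, walls 4 mm thick, 35 mm high; 70 x 268 mm outside. Cell order varies.
- insert_red: red square plate 58 x 58 x 3 mm on the floor of one compartment of the fixed white caddy; red tabs outside. Origin: centre of its underside, 5 mm above the table; plate top 8 mm up. x: across the row, away from the robot; y: along the row. Caddy: 4 open cells in a row, pitch 66 mm, 62 mm square inside, walls 4 mm thick, 35 mm high; 70 x 268 mm outside. Cell order varies.
- insert_yellow: yellow square plate 58 x 58 x 3 mm on the floor of one compartment of the fixed white caddy; yellow tabs outside. Origin: centre of its underside, 5 mm above the table; plate top 8 mm up. x: across the row, away from the robot; y: along the row. Caddy: 4 open cells in a row, pitch 66 mm, 62 mm square inside, walls 4 mm thick, 35 mm high; 70 x 268 mm outside. Cell order varies.
There are look-alikes about, which are no part of the job. There is more than one size of the spice_red; the job needs the smaller.

How it is judged:
At the end, for the whole second after the job is handed in: Each of the four spice jars stands upright (within 0.12 rad) on the insert of its cap's colour, its centre within 15 mm of the insert's centre and its underside less than 13 mm above the table, released and at rest; the blue- and white-capped jars stand upright within 20 mm of where they were (horizontal distance between spice_black and insert_black below 0.015 m and height (world z) of each of spice_black, spice_green, spice_red, spice_yellow below 0.013 m and angle between each of spice_black, spice_green, spice_red, spice_yellow, nails_blue, screws_white's own z axis and vertical below 0.12 rad and linear speed of each of spice_black, spice_green, spice_red, spice_yellow, nails_blue, screws_white below 0.02 m/s and horizontal distance between spice_green and insert_green below 0.015 m and horizontal distance between spice_red and insert_red below 0.015 m and horizontal distance between spice_yellow and insert_yellow below 0.015 m and distance of each of nails_blue, screws_white from where it was at the start of the episode below 0.02 m); the robot touches nothing.
It fails at once if the jar of nails (blue cap) is moved 20 mm or more or tipped over (distance of nails_blue from where it was at the start of the episode above 0.02 m or angle between nails_blue's own z axis and vertical above 0.35 rad).
It fails at once if the jar of screws (white cap) is moved 20 mm or more or tipped over (distance of screws_white from where it was at the start of the episode above 0.02 m or angle between screws_white's own z axis and vertical above 0.35 rad).
It also fails if it takes over 96 s, if anything falls off the work surface, if the arm or the gripper's body presses on something with over 40 N, if the wrist force passes 120 N, or if a joint passes its speed limit or range.

### The arm

A 7-joint arm with a two-finger parallel gripper is mounted at the origin on the work surface. World frame = base frame: x ahead of the robot, y to its left, z up, the work surface at z = 0. Lengths are in m, angles in rad, forces in N, time in s.
With the tool pointing down it reaches from about 0.425 to 0.925 m from the base axis. Payload 6.8 kg.
Tool frame: the origin (TCP) lies on the centre line of the jaws, within the pads' length; the fingertips stand 14 mm ahead of it and the grasp point (between the pads) lies 5 mm behind it (r.tips_ahead is the distance from the TCP to the fingertips, in m); z points along the fingers, y is the line along which they close (so a half turn about z gives the same grasp; the last joint's range is limited). The gripper opens to 85 mm and grips with 20 to 120 N. Pads are 22 mm wide; open, the fingers measure 114 mm over their backs; the gripper's body (76 mm by 85 mm) begins 54 mm behind the grasp point. The pads swing forward as they close: fully open they stand 13 mm farther back than shut.
Start: joints at [-1.296, 0.477, 0.022, 1.555, -0.011, 1.109, -0.083], TCP at [0.252, 0.626, 0.245] pointing down, gripper open.
Joint ranges: [-2.96, 2.96], [-0.34, 2.1], [-1.41, 1.46], [0.24, 2.44], [-1.37, 4.51], [0.17, 1.92], [-2.96, 2.96]. Speed limits (rad/s): [2.39, 2.39, 3.14, 3.14, 3.14, 3.14, 3.14].

### API

Orientations are given as a rotation vector (axis times angle).
In Python, from bench import r, eyes gives the robot as it stands.
- The arm moves only by the tool step_arm, never from a script. Its argument "rows" is a list of rows, each a list of 6 numbers: the shift along the world's x, y, z in units of 60 cm (1.0 is 60 cm), then the turn, a rotation vector about the world's x, y, z in units of pi rad (1.0 is pi rad). In form: [[x, y, z, rx, ry, rz], ...]. A call has 1 to 5 rows; each row is the pose to reach, as a shift and turn from the pose commanded when the call began, turning the shorter way round; what a row does not reach only later rows make up. A row lasts 1/12 s, in which the tool goes at most 41.7 mm and 7.16 degrees, less where a joint would pass 70% of its speed; a pose out of reach is approached as far as the arm can. A call with a number of a shift or a turn outside -1 to 1 is refused whole. A call with a gripper value outside its range is refused whole. "jaw" is the closure, from 0 (fully open) to 1 (shut), set as the call begins (left out, the last holds). The fingers move at their own pace and stop on an object; "squeeze" is the grip in N (left out, the last holds). Time passes only in rows, so rows that repeat a pose let the fingers close. It gives the time, the measured TCP pose, the force, the opening and the grip force at its end, in the units of the state.
- r.get_obs(): the state, without advancing time (a new reading comes with each control period).
- eyes.grab_frame(name): name is "scene" or "side" or "wrist"; returns the picture (400x640x3 uint8, red, green, blue); there is no depth.
- eyes.camera_info(name): a dict with "mtx" (3x3 intrinsics, pixels), "extrinsics" (4x4, takes a point from camera to world coordinates); the wrist camera has in their place "tool_from_camera" (4x4, takes a point from camera to tool coordinates, whose origin is the TCP and whose axes are the flange's). Camera axes: x right, y down, z forward; pixel columns grow to the right and rows downward; lengths in m; the calibration is good to about 2 mm. A picture is of the moment at which its call begins: read the wrist's pose just before it. camera_info takes no time and is no camera call.
- r.hand_in(): hands the job in; it is judged then, once.
The state is a dict: "clock": time; "joints": joint angles; "qvel": joint speeds; "tau": joint torques, N m; "tcp_pos": TCP position; "orientation": TCP orientation; "contact_force": force on the tool from outside, world axes, zero at the start; "moment": the same for the moment, N m; "grip_width": finger opening in m; "gripper_force": force on a finger pad.
Only numpy, scipy, OpenCV 4.12 (cv2) and the standard library are available. Lean on these libraries where they do the work, as an engineer would, in place of code of your own. Each camera call takes 0.05 s, during which the arm holds its last target. There are 200 camera calls.

## Working session

There is one attempt and no reset: what is moved stays moved. The work goes in short steps, Python scripts to look and compute and a tool call to move; the robot and the scene stay as the last step left them, time stands still between calls to the robot, and variables do not carry over. Pictures are saved under pics/ and viewed, at most 14 in all, crops included, and the job is handed in when it is done.

Besides the shell and the picture viewer there is one more tool, called after "Emit:" by a JSON object that holds its "name" and its "arguments", one argument or row to a line. step_arm: Moves the arm, as the interface text tells. Shifts and turns lie within -1 to 1; 1 stands for 60 cm of shift or pi rad of turn. Its arguments: {"type":"object","properties":{"rows":{"type":"array"},"jaw":{"type":"number"},"squeeze":{"type":"number"}},"required":["rows"]}

```bash
ls; mkdir -p pics; python3 - <<'E'
from bench import r, eyes
import cv2,numpy as np
o=r.get_obs(); print(o['clock'],o['tcp_pos'],o['orientation'],o['grip_width'])
for n in ("scene","side"):
    im=eyes.grab_frame(n); cv2.imwrite(f"pics/{n}0.png",im[:,:,::-1])
    c=eyes.camera_info(n); print(np.round(c['mtx'],1).tolist(),np.round(c['extrinsics'],3).tolist())
E
```

```text
pics
0.0 [0.2519296  0.6256062  0.24432792] [-5.97601553e-01 -3.08401494e+00  2.83761312e-03] 0.08529008675856953
[[390.2, 0.0, 318.8], [0.0, 390.2, 197.9], [0.0, 0.0, 1.0]] [[-0.239, 0.719, -0.652, 1.308], [0.971, 0.177, -0.16, 0.132], [0.001, -0.672, -0.741, 0.879], [0.0, 0.0, 0.0, 1.0]]
[[467.9, 0.0, 317.3], [0.0, 467.9, 201.0], [0.0, 0.0, 1.0]] [[0.832, -0.382, 0.402, 0.027], [-0.554, -0.599, 0.578, -0.833], [0.02, -0.703, -0.71, 1.02], [0.0, 0.0, 0.0, 1.0]]
```

View pics/scene0.png

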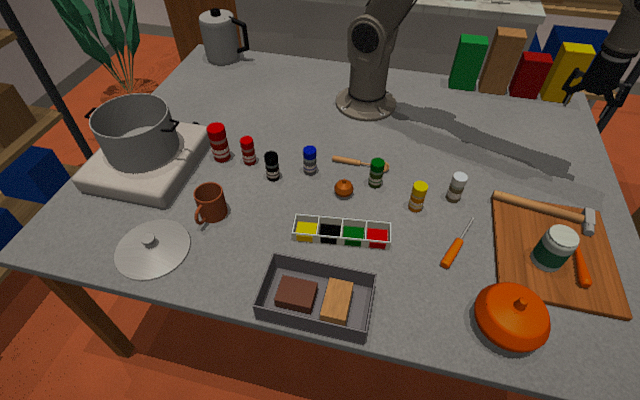

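View pics/side0.png

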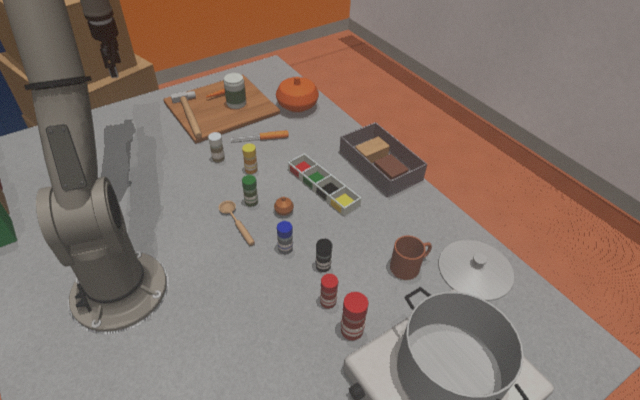

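Scene view candidates for spice_red: the large jar at (218,142) and the small one at (248,150). The small one is the same size as the other jars, so it fits. An enlarged crop will confirm it.

```bash
python3 - <<'E'
import cv2
a=cv2.imread("pics/scene0.png")[115:255,200:475]
cv2.imwrite("pics/c1.png",cv2.resize(a,(800,407),interpolation=cv2.INTER_CUBIC))
a=cv2.imread("pics/side0.png")[120:345,190:390]
cv2.imwrite("pics/c2.png",cv2.resize(a,(533,600),interpolation=cv2.INTER_CUBIC))
E
```

```text
(no output)
```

View pics/c1.png

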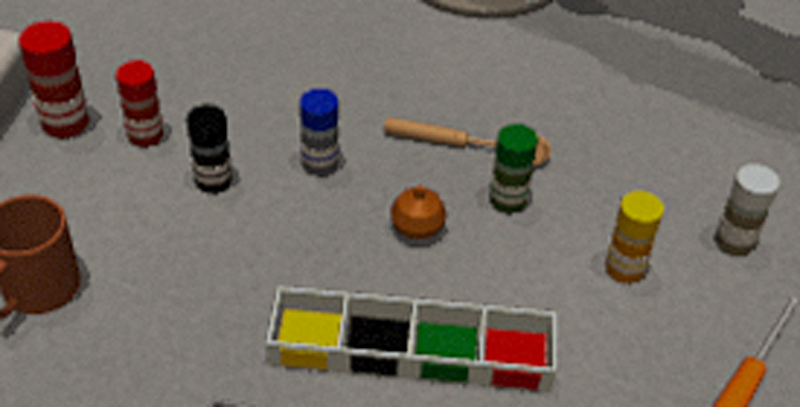

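View pics/c2.png

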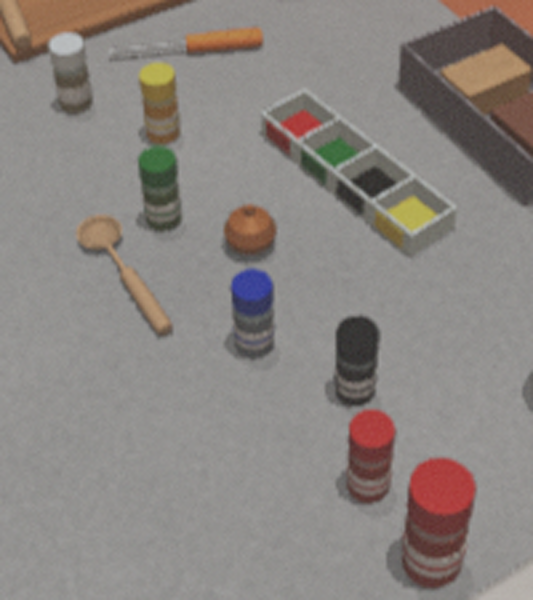

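The crops show small red (cap top at crop 136,73), black, blue, green, yellow and white. Caddy order from the image left is yellow, black, green, red. The large red jar at (50,40) is clearly bigger, so the small one is the one needed. Next I turn these into positions.

```bash
cat > h.py <<'E'
import numpy as np
from bench import r, eyes
def ray(n,u,v,z):
    c=eyes.camera_info(n); E=np.array(c['extrinsics']); d=E[:3,:3]@np.linalg.solve(np.array(c['mtx']),[u,v,1])
    return E[:3,3]+d*(z-E[2,3])/d[2]
E
python3 - <<'E'
from h import *
A=dict(red=(136,74),black=(207,119),blue=(319,102),green=(516,138),yellow=(642,206),white=(756,181),big=(48,38))
B=dict(red=(372,427),black=(357,333),blue=(252,285),green=(159,161),yellow=(158,78),white=(68,47),big=(442,488))
for k in A:
    z=.095 if k!='big' else .13
    print(k,ray('scene',200+A[k][0]/2.909,115+A[k][1]/2.909,z)[:2].round(4),ray('side',190+B[k][0]/2.666,120+B[k][1]/2.666,z)[:2].round(4))
for p in [(277,287),(556,311),(548,372),(268,347)]: print('scene',ray('scene',200+p[0]/2.909,115+p[1]/2.909,.035)[:2].round(4))
for p in [(304,91),(263,115),(410,236),(455,209)]: print('side',ray('side',190+p[0]/2.666,120+p[1]/2.666,.035)[:2].round(4))
c=eyes.camera_info('wrist'); print(c['mtx'],np.round(c['tool_from_camera'],4))
E
```

```text
red [ 0.4359 -0.3136] [ 0.4277 -0.3168]
black [ 0.4865 -0.2164] [ 0.4773 -0.22  ]
blue [ 0.4329 -0.1108] [ 0.4243 -0.1134]
green [0.4387 0.0977] [0.4314 0.0955]
yellow [0.5053 0.2287] [0.4972 0.2225]
white [0.444  0.3349] [0.4338 0.3317]
big [ 0.4411 -0.4059] [ 0.4267 -0.4178]
scene [ 0.6389 -0.0998]
scene [0.604  0.1661]
scene [0.6767 0.1674]
scene [ 0.7105 -0.0878]
side [0.6675 0.1728]
side [0.6014 0.1611]
side [ 0.6324 -0.0984]
side [ 0.6996 -0.0916]
[[324.05670695   0.         315.70580556]
 [  0.         324.05670695 198.42457516]
 [  0.           0.           1.        ]] [[ 8.000e-04 -9.501e-01 -3.120e-01  7.910e-02]
 [ 1.000e+00  9.000e-04 -1.000e-04  2.000e-04]
 [ 4.000e-04 -3.120e-01  9.501e-01 -1.271e-01]
 [ 0.000e+00  0.000e+00  0.000e+00  1.000e+00]]
```

Positions from the two views agree within 10 mm. The caddy centre is about (0.654, 0.036), with its row turned 0.125 rad. I move above yellow and turn the jaws to close across the row.

Emit:
{"name": "step_arm", "arguments": {
  "rows": [
    [0.138,-0.222,0,0,0,-0.113],
    [0.138,-0.222,0,0,0,-0.113],
    [0.138,-0.222,0,0,0,-0.113],
    [0.138,-0.222,0,0,0,-0.113],
    [0.138,-0.222,0,0,0,-0.113]
  ],
  "jaw": 0,
  "squeeze": 40
}}

```text
clock: 0.52
tcp_pos: [0.3407, 0.4855, 0.2452]
orientation: [1.147, 2.921, -0.005]
contact_force: [1.0, -0.8, 0.4]
grip_width: 0.0855
gripper_force: 0.0
```

Emit:
{"name": "step_arm", "arguments": {
  "rows": [
    [0.138,-0.222,0,0,0,-0.113],
    [0.138,-0.222,0,0,0,-0.113],
    [0.138,-0.222,0,0,0,-0.113],
    [0.138,-0.222,0,0,0,-0.113],
    [0.138,-0.222,0,0,0,-0.113]
  ]
}}

```text
clock: 0.93
tcp_pos: [0.4221, 0.3524, 0.2453]
orientation: [1.645, 2.673, -0.003]
contact_force: [-1.0, -0.1, 0.4]
grip_width: 0.0854
gripper_force: 0.0
```

Emit:
{"name": "step_arm", "arguments": {
  "rows": [
    [0.138,-0.222,0,0,0,-0.113],
    [0.138,-0.222,0,0,0,-0.113],
    [0.138,-0.222,0,0,0,-0.113],
    [0.138,-0.222,0,0,0,-0.113],
    [0.138,-0.222,0,0,0,-0.113]
  ]
}}

```text
clock: 1.35
tcp_pos: [0.504, 0.2193, 0.2456]
orientation: [2.09, 2.341, -0.001]
contact_force: [-0.4, 0.1, -0.0]
grip_width: 0.0854
gripper_force: 0.0
```

```bash
cat >> h.py <<'E'
import cv2
from scipy.spatial.transform import Rotation as Ro
def wshot(fn):
    o=r.get_obs(); im=eyes.grab_frame('wrist'); cv2.imwrite(fn,im[:,:,::-1])
    print(np.round(o['clock'],2),o['tcp_pos'].round(4) if hasattr(o['tcp_pos'],'round') else o['tcp_pos'],np.round(Ro.from_rotvec(o['orientation']).as_matrix(),3).tolist())
    T=np.eye(4);T[:3,:3]=Ro.from_rotvec(o['orientation']).as_matrix();T[:3,3]=o['tcp_pos']
    E=T@np.array(eyes.camera_info('wrist')['tool_from_camera']); np.save(fn[:-4],E); return im,E
def wray(E,u,v,z):
    d=E[:3,:3]@np.linalg.solve(np.array(eyes.camera_info('wrist')['mtx']),[u,v,1])
    return E[:3,3]+d*(z-E[2,3])/d[2]
E
python3 -c "
from h import *
wshot('pics/w1.png')"
```

```text
1.35 [0.504  0.2193 0.2456] [[-0.113, 0.994, 0.002], [0.994, 0.113, -0.003], [-0.003, 0.002, -1.0]]
```

View pics/w1.png

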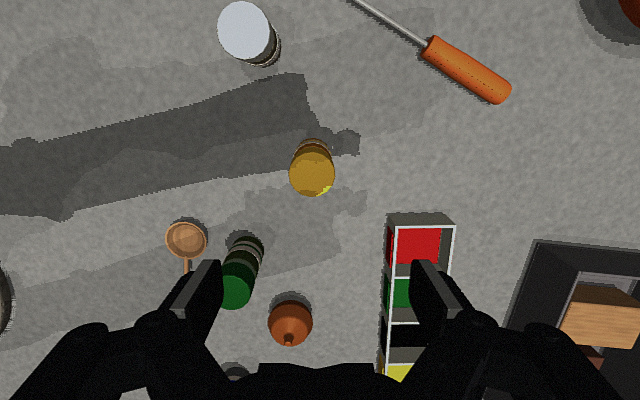

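Yellow cap top at (312,174), white at (243,30), red cell rim corners at about (396,227) and (455,225).

```bash
python3 -c "
from h import *
E=np.load('pics/w1.npy')
print('yellow',wray(E,312,174,.095)[:2],'white',wray(E,243,30,.095)[:2],'green',wray(E,235,287,.095)[:2])
for p in [(396,226),(455,225)]: print(wray(E,*p,.035)[:2])
for p in [(393,228),(440,226),(441,263)]: print('plate',wray(E,*p,.008)[:2])
"
```

```text
yellow [0.50076228 0.22965071] white [0.43551629 0.33679153] green [0.43757984 0.10654136]
[0.60281853 0.16537405]
[0.6688052  0.17409301]
plate [0.6082626  0.15166023]
plate [0.66478943 0.1607423 ]
plate [0.67796536 0.11095706]
```

Emit:
{"name": "step_arm", "arguments": {
  "rows": [
    [-0.005,0.016,-0.06,0,0,0],
    [-0.005,0.016,-0.12,0,0,0],
    [-0.005,0.016,-0.18,0,0,0],
    [-0.005,0.016,-0.24,0,0,0],
    [-0.005,0.016,-0.292,0,0,0]
  ]
}}

```text
clock: 1.82
tcp_pos: [0.4958, 0.238, 0.0677]
orientation: [-2.076, -2.356, 0.002]
contact_force: [-0.1, 0.0, 0.9]
grip_width: 0.0853
gripper_force: 0.0
```

Emit:
{"name": "step_arm", "arguments": {
  "rows": [
    [0,0,0,0,0,0],
    [0,0,0,0,0,0],
    [0,0,0,0,0,0],
    [0,0,0,0,0,0],
    [0,0,0,0,0,0]
  ],
  "jaw": 1
}}

```text
clock: 2.23
tcp_pos: [0.4988, 0.2373, 0.0723]
orientation: [2.08, 2.354, 0.006]
contact_force: [-1.1, 0.8, 3.8]
grip_width: 0.041
gripper_force: 40.5
```

Emit:
{"name": "step_arm", "arguments": {
  "rows": [
    [0,0,0,0,0,0],
    [0,0,0,0,0,0],
    [0,0,0,0,0,0]
  ]
}}

```text
clock: 2.48
tcp_pos: [0.4988, 0.2373, 0.0723]
orientation: [2.08, 2.353, 0.006]
contact_force: [-1.1, 0.7, 8.0]
grip_width: 0.0411
gripper_force: 40.8
```

```bash
python3 -c "
from h import *
im,E=wshot('pics/w2.png')
for z in (.095,.0): print(wray(E,320,300,z))
def px(p):
    q=np.linalg.inv(E)@np.array([*p,1]); k=np.array(eyes.camera_info('wrist')['mtx'])@q[:3]; return k[:2]/k[2]
for y in (.2273,.2373,.2473): print(y,px((.4988,y,.095)))
"
```

```text
2.48 [0.4988 0.2373 0.0723] [[-0.123, 0.992, 0.003], [0.992, 0.123, 0.003], [0.002, 0.003, -1.0]]
[0.50068386 0.24244487 0.095     ]
[0.51086078 0.17554886 0.        ]
0.2273 [310.3099958  332.22461014]
0.2373 [313.40383333 310.8826393 ]
0.2473 [316.65467808 288.45759822]
```

View pics/w2.png

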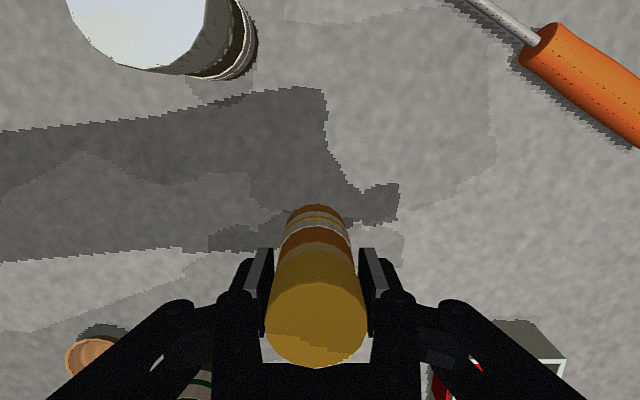

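Grip holds (41 mm); cap centre at (316,322), so the jar sits about 5 mm towards −y of the TCP. I lift it and carry it over.

Emit:
{"name": "step_arm", "arguments": {
  "rows": [
    [0,0,0.05,0,0,0],
    [0,0,0.11,0,0,0],
    [0,0,0.17,0,0,0],
    [0,0,0.22,0,0,0],
    [0,0,0.25,0,0,0]
  ],
  "squeeze": 50
}}

```text
clock: 2.95
tcp_pos: [0.4989, 0.2365, 0.2247]
orientation: [2.081, 2.352, 0.009]
contact_force: [0.3, -0.1, -0.9]
grip_width: 0.0411
gripper_force: 50.8
```

Emit:
{"name": "step_arm", "arguments": {
  "rows": [
    [0.02,-0.035,0,0,0,0],
    [0.05,-0.09,0,0,0,0],
    [0.084,-0.15,0,0,0,0],
    [0.115,-0.205,0,0,0,0],
    [0.14,-0.249,0,0,0,0]
  ]
}}

```text
clock: 3.37
tcp_pos: [0.5826, 0.0835, 0.2214]
orientation: [2.082, 2.35, 0.002]
contact_force: [0.6, 0.2, -0.9]
grip_width: 0.0411
gripper_force: 50.9
```

Emit:
{"name": "step_arm", "arguments": {
  "rows": [
    [0.03,-0.055,0,0,0,0],
    [0.06,-0.11,0,0,0,0],
    [0.09,-0.165,0,0,0,0],
    [0.115,-0.21,0,0,0,0],
    [0.136,-0.241,0,0,0,0]
  ]
}}

```text
clock: 3.78
tcp_pos: [0.6637, -0.0621, 0.2213]
orientation: [2.084, 2.348, -0.0]
contact_force: [0.8, -0.3, -1.0]
grip_width: 0.041
gripper_force: 50.9
```

Emit:
{"name": "step_arm", "arguments": {
  "rows": [
    [0,0,0,0,0,0],
    [0,0,0,0,0,0],
    [0,0,0,0,0,0]
  ]
}}

```text
clock: 4.03
tcp_pos: [0.6628, -0.0568, 0.2204]
orientation: [-2.08, -2.354, -0.001]
contact_force: [-0.5, 0.7, -1.0]
grip_width: 0.041
gripper_force: 50.9
```

```bash
python3 -c "
from h import *
wshot('pics/w3.png')"
```

```text
4.03 [ 0.6628 -0.0568  0.2204] [[-0.123, 0.992, -0.0], [0.992, 0.123, 0.001], [0.001, 0.0, -1.0]]
```

View pics/w3.png

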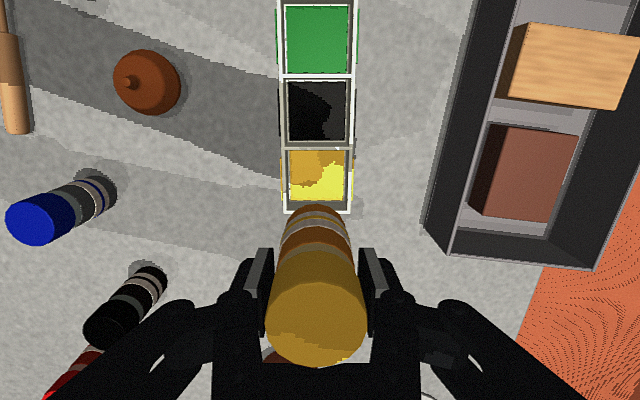

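```bash
python3 -c "
from h import *
E=np.load('pics/w3.npy')
for p in [(317,39),(316.5,111)]: print('plate',wray(E,*p,.008)[:2])
for p in [(317,3),(317,76),(316.5,148),(316,211)]: print('rim',wray(E,*p,.035)[:2])
print('cap',wray(E,316,322,.2204+.0227)[:2], 'black jar',wray(E,110,322,.095)[:2],'blue',wray(E,38,222,.095)[:2])
"
```

```text
plate [0.64918003 0.07016261]
plate [0.65695964 0.0045134 ]
rim [0.64608308 0.09378487]
rim [0.65334218 0.03630071]
rim [ 0.66102038 -0.02835636]
rim [ 0.66860284 -0.09275204]
cap [ 0.66445055 -0.0617131 ] black jar [ 0.48805792 -0.20454964] blue [ 0.43532758 -0.1093819 ]
```

The jar sits over the yellow cell to within 2 mm, so I lower it.

Emit:
{"name": "step_arm", "arguments": {
  "rows": [
    [0,0,-0.05,0,0,0],
    [0,0,-0.1,0,0,0],
    [0,0,-0.15,0,0,0],
    [0,0,-0.195,0,0,0],
    [0,0,-0.215,0,0,0]
  ]
}}

```text
clock: 4.5
tcp_pos: [0.6606, -0.0552, 0.0876]
orientation: [-2.074, -2.353, 0.004]
contact_force: [-0.4, 0.8, -2.0]
grip_width: 0.0406
gripper_force: 50.9
```

Emit:
{"name": "step_arm", "arguments": {
  "rows": [
    [0,0,-0.005,0,0,0],
    [0,0,-0.01,0,0,0],
    [0,0,-0.015,0,0,0],
    [0,0,-0.017,0,0,0],
    [0,0,-0.017,0,0,0]
  ]
}}

```text
clock: 4.92
tcp_pos: [0.6638, -0.0579, 0.082]
orientation: [2.08, 2.353, 0.002]
contact_force: [-0.1, -0.7, -0.8]
grip_width: 0.0406
gripper_force: 50.9
```

Emit:
{"name": "step_arm", "arguments": {
  "rows": [
    [0,0,-0.002,0,0,0],
    [0,0,-0.004,0,0,0],
    [0,0,-0.004,0,0,0]
  ]
}}

```text
clock: 5.17
tcp_pos: [0.6639, -0.0581, 0.0804]
orientation: [2.08, 2.353, 0.002]
contact_force: [-2.6, -0.1, 8.0]
grip_width: 0.0409
gripper_force: 51.9
```

Emit:
{"name": "step_arm", "arguments": {
  "rows": [
    [0,0,0,0,0,0],
    [0,0,0,0,0,0],
    [0,0,0,0,0,0],
    [0,0,0,0,0,0],
    [0,0,0,0,0,0]
  ],
  "jaw": 0
}}

```text
clock: 5.58
tcp_pos: [0.6631, -0.0578, 0.0784]
orientation: [-2.081, -2.354, 0.0]
contact_force: [0.0, 0.0, 0.0]
grip_width: 0.0855
gripper_force: 0.0
```

Emit:
{"name": "step_arm", "arguments": {
  "rows": [
    [0,0,0.05,0,0,0],
    [0,0,0.1,0,0,0],
    [0,0,0.16,0,0,0],
    [0,0,0.22,0,0,0],
    [0,0,0.24,0,0,0]
  ]
}}

```text
clock: 6.0
tcp_pos: [0.6656, -0.0586, 0.2283]
orientation: [2.077, 2.349, 0.008]
contact_force: [0.7, 0.4, 0.3]
grip_width: 0.0854
gripper_force: 0.0
```

Yellow is placed and released. Next is black.

Emit:
{"name": "step_arm", "arguments": {
  "rows": [
    [-0.03,-0.026,0,0,0,0],
    [-0.07,-0.061,0,0,0,0],
    [-0.11,-0.096,0,0,0,0],
    [-0.15,-0.131,0,0,0,0],
    [-0.19,-0.166,0,0,0,0]
  ]
}}

```text
clock: 6.42
tcp_pos: [0.5478, -0.1582, 0.2223]
orientation: [-2.08, -2.354, 0.0]
contact_force: [0.0, -0.3, -0.2]
grip_width: 0.0857
gripper_force: 0.0
```

Emit:
{"name": "step_arm", "arguments": {
  "rows": [
    [-0.04,-0.035,0,0,0,0],
    [-0.08,-0.07,0,0,0,0],
    [-0.107,-0.094,0,0,0,0],
    [-0.107,-0.094,0,0,0,0],
    [-0.107,-0.094,0,0,0,0]
  ]
}}

```text
clock: 6.83
tcp_pos: [0.4841, -0.2148, 0.2226]
orientation: [2.084, 2.351, 0.001]
contact_force: [-0.1, 0.7, 0.2]
grip_width: 0.0856
gripper_force: 0.0
```

Emit:
{"name": "step_arm", "arguments": {
  "rows": [
    [0,0,0,0,0,0],
    [0,0,0,0,0,0]
  ]
}}

```text
clock: 7.0
tcp_pos: [0.486, -0.2127, 0.2224]
orientation: [2.078, 2.356, 0.001]
contact_force: [0.3, 0.9, -0.1]
grip_width: 0.0856
gripper_force: 0.0
```

```bash
python3 -c "
from h import *
wshot('pics/w4.png')"
```

```text
7.0 [ 0.486  -0.2127  0.2224] [[-0.125, 0.992, 0.0], [0.992, 0.125, 0.0], [0.0, 0.0, -1.0]]
```

View pics/w4.png

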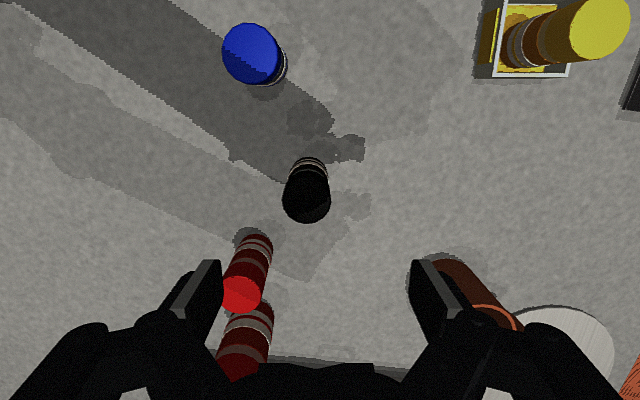

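Yellow stands in its cell. Black cap top at (306,199), red cap at (241,294), blue at (250,53).

```bash
python3 -c "
from h import *
E=np.load('pics/w4.npy')
print([wray(E,*p,.095)[:2].round(4) for p in ((306,199),(241,294),(250,53))], wray(E,600,28,.103)[:2])
"
```

```text
[array([ 0.4796, -0.218 ]), array([ 0.4312, -0.3163]), array([ 0.4267, -0.113 ])] [ 0.66449283 -0.06793804]
```

Emit:
{"name": "step_arm", "arguments": {
  "rows": [
    [-0.011,-0.009,-0.05,0,0,0],
    [-0.011,-0.009,-0.11,0,0,0],
    [-0.011,-0.009,-0.17,0,0,0],
    [-0.011,-0.009,-0.23,0,0,0],
    [-0.011,-0.009,-0.252,0,0,0]
  ]
}}

```text
clock: 7.47
tcp_pos: [0.4766, -0.2171, 0.0668]
orientation: [-2.074, -2.352, 0.004]
contact_force: [-0.7, -0.6, 0.1]
grip_width: 0.0854
gripper_force: 0.0
```

Emit:
{"name": "step_arm", "arguments": {
  "rows": [
    [0,0,0,0,0,0],
    [0,0,0,0,0,0],
    [0,0,0,0,0,0],
    [0,0,0,0,0,0],
    [0,0,0,0,0,0]
  ],
  "jaw": 1
}}

```text
clock: 7.88
tcp_pos: [0.4797, -0.2195, 0.0729]
orientation: [2.079, 2.352, 0.003]
contact_force: [-0.3, 0.5, 4.1]
grip_width: 0.0408
gripper_force: 50.3
```

Emit:
{"name": "step_arm", "arguments": {
  "rows": [
    [0,0,0,0,0,0],
    [0,0,0,0,0,0]
  ]
}}

```text
clock: 8.05
tcp_pos: [0.4796, -0.2196, 0.0728]
orientation: [2.079, 2.352, 0.003]
contact_force: [-0.9, 0.4, 6.9]
grip_width: 0.0408
gripper_force: 50.5
```

Emit:
{"name": "step_arm", "arguments": {
  "rows": [
    [0,0,0.05,0,0,0],
    [0,0,0.11,0,0,0],
    [0,0,0.17,0,0,0],
    [0,0,0.22,0,0,0],
    [0,0,0.25,0,0,0]
  ]
}}

```text
clock: 8.47
tcp_pos: [0.4793, -0.2199, 0.2251]
orientation: [2.079, 2.35, 0.004]
contact_force: [0.9, 0.0, -0.6]
grip_width: 0.0409
gripper_force: 51.1
```

Emit:
{"name": "step_arm", "arguments": {
  "rows": [
    [0.025,0.031,0,0,0,0],
    [0.06,0.075,0,0,0,0],
    [0.09,0.113,0,0,0,0],
    [0.12,0.151,0,0,0,0],
    [0.148,0.186,0,0,0,0]
  ]
}}

```text
clock: 8.88
tcp_pos: [0.5678, -0.1058, 0.2217]
orientation: [2.08, 2.354, 0.001]
contact_force: [1.0, 0.3, -1.3]
grip_width: 0.0406
gripper_force: 51.2
```

Emit:
{"name": "step_arm", "arguments": {
  "rows": [
    [0.035,0.044,0,0,0,0],
    [0.07,0.088,0,0,0,0],
    [0.1,0.126,0,0,0,0],
    [0.13,0.163,0,0,0,0],
    [0.148,0.185,0,0,0,0]
  ]
}}

```text
clock: 9.3
tcp_pos: [0.6573, 0.0075, 0.2213]
orientation: [-2.076, -2.357, -0.003]
contact_force: [0.3, 0.3, -1.6]
grip_width: 0.0413
gripper_force: 51.2
```

Emit:
{"name": "step_arm", "arguments": {
  "rows": [
    [0,0,0,0,0,0],
    [0,0,0,0,0,0],
    [0,0,0,0,0,0]
  ]
}}

```text
clock: 9.55
tcp_pos: [0.6552, 0.0022, 0.2214]
orientation: [2.082, 2.353, -0.001]
contact_force: [-0.7, -1.1, -0.8]
grip_width: 0.0409
gripper_force: 51.2
```

```bash
python3 -c "
from h import *
wshot('pics/w5.png')
E=np.load('pics/w5.npy')
print(wray(E,317,135,.008)[:2])"
```

```text
9.55 [0.6552 0.0022 0.2214] [[-0.122, 0.993, -0.001], [0.993, 0.122, -0.001], [-0.001, -0.001, -1.0]]
[0.65290249 0.03927709]
```

View pics/w5.png

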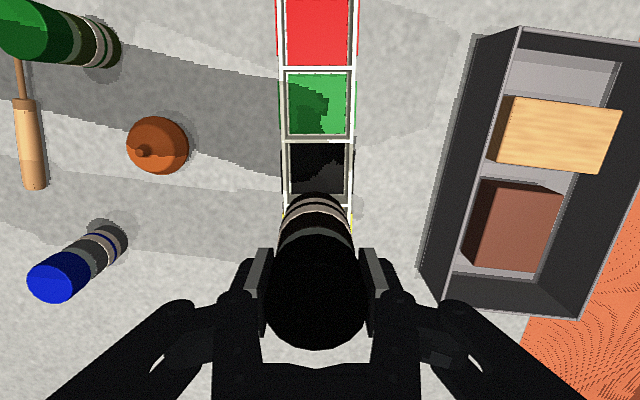

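Jar and black cell line up within a few mm, so I lower and release.

Emit:
{"name": "step_arm", "arguments": {
  "rows": [
    [0,0,-0.05,0,0,0],
    [0,0,-0.1,0,0,0],
    [0,0,-0.15,0,0,0],
    [0,0,-0.195,0,0,0],
    [0,0,-0.215,0,0,0]
  ]
}}

```text
clock: 10.02
tcp_pos: [0.6531, 0.002, 0.089]
orientation: [-2.081, -2.349, 0.006]
contact_force: [-0.8, 1.1, -2.4]
grip_width: 0.0407
gripper_force: 51.2
```

Emit:
{"name": "step_arm", "arguments": {
  "rows": [
    [0,0,-0.006,0,0,0],
    [0,0,-0.012,0,0,0],
    [0,0,-0.018,0,0,0],
    [0,0,-0.021,0,0,0],
    [0,0,-0.021,0,0,0]
  ]
}}

```text
clock: 10.43
tcp_pos: [0.6569, 0.0032, 0.081]
orientation: [2.08, 2.352, 0.003]
contact_force: [-0.0, 0.7, -1.8]
grip_width: 0.0407
gripper_force: 51.3
```

Emit:
{"name": "step_arm", "arguments": {
  "rows": [
    [0,0,0,0,0,0],
    [0,0,0,0,0,0]
  ]
}}

```text
clock: 10.6
tcp_pos: [0.6568, 0.0033, 0.0809]
orientation: [2.08, 2.353, 0.002]
contact_force: [-0.1, -0.9, 3.9]
grip_width: 0.0411
gripper_force: 51.3
```

Emit:
{"name": "step_arm", "arguments": {
  "rows": [
    [0,0,0,0,0,0],
    [0,0,0,0,0,0],
    [0,0,0,0,0,0],
    [0,0,0,0,0,0],
    [0,0,0,0,0,0]
  ],
  "jaw": 0
}}

```text
clock: 11.02
tcp_pos: [0.6558, 0.0034, 0.0796]
orientation: [-2.081, -2.354, 0.0]
contact_force: [1.1, 0.2, -0.9]
grip_width: 0.0852
gripper_force: 0.0
```

Emit:
{"name": "step_arm", "arguments": {
  "rows": [
    [0,0,0.05,0,0,0],
    [0,0,0.1,0,0,0],
    [0,0,0.16,0,0,0],
    [0,0,0.22,0,0,0],
    [0,0,0.24,0,0,0]
  ]
}}

```text
clock: 11.43
tcp_pos: [0.6584, 0.0028, 0.2295]
orientation: [2.078, 2.349, 0.009]
contact_force: [0.9, -0.3, 0.3]
grip_width: 0.0852
gripper_force: 0.0
```

Emit:
{"name": "step_arm", "arguments": {
  "rows": [
    [-0.037,-0.052,0,0,0,0],
    [-0.075,-0.105,0,0,0,0],
    [-0.112,-0.158,0,0,0,0],
    [-0.15,-0.211,0,0,0,0],
    [-0.187,-0.264,0,0,0,0]
  ]
}}

```text
clock: 11.85
tcp_pos: [0.5423, -0.1563, 0.2236]
orientation: [-2.08, -2.354, -0.0]
contact_force: [0.5, -0.6, -0.7]
grip_width: 0.0856
gripper_force: 0.0
```

Emit:
{"name": "step_arm", "arguments": {
  "rows": [
    [-0.037,-0.052,0,0,0,0],
    [-0.075,-0.105,0,0,0,0],
    [-0.112,-0.158,0,0,0,0],
    [-0.15,-0.211,0,0,0,0],
    [-0.187,-0.264,0,0,0,0]
  ]
}}

```text
clock: 12.27
tcp_pos: [0.43, -0.3147, 0.2237]
orientation: [2.081, 2.354, 0.001]
contact_force: [0.8, -0.4, 0.1]
grip_width: 0.0853
gripper_force: 0.0
```

Emit:
{"name": "step_arm", "arguments": {
  "rows": [
    [0,0,0,0,0,0],
    [0,0,0,0,0,0],
    [0,0,0,0,0,0]
  ]
}}

```text
clock: 12.52
tcp_pos: [0.4318, -0.3131, 0.2236]
orientation: [-2.081, -2.353, -0.001]
contact_force: [-0.7, -0.0, 0.2]
grip_width: 0.0853
gripper_force: 0.0
```

```bash
python3 -c "
from h import *
wshot('pics/w6.png')"
```

```text
12.52 [ 0.4318 -0.3131  0.2236] [[-0.122, 0.992, 0.0], [0.992, 0.122, 0.001], [0.0, 0.0, -1.0]]
```

View pics/w6.png

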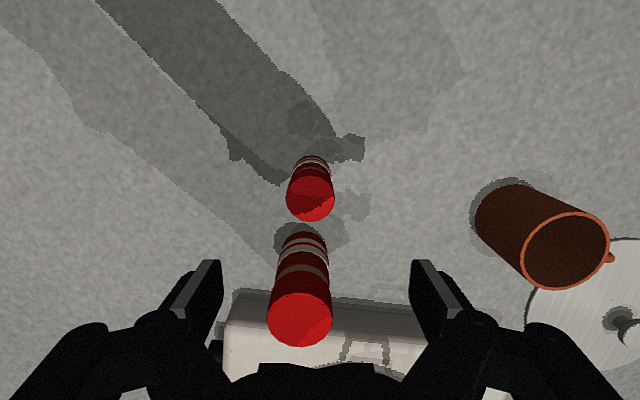

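Red small cap at (310,198); the big red jar's cap is at (299,319), so I check clearance.

```bash
python3 -c "
from h import *
E=np.load('pics/w6.npy')
print(wray(E,310,198,.095)[:2],[wray(E,299,319,z)[:2] for z in(.12,.14)])
"
```

```text
[ 0.42856313 -0.31735296] [array([ 0.43147614, -0.41823127]), array([ 0.43072491, -0.40225891])]
```

Emit:
{"name": "step_arm", "arguments": {
  "rows": [
    [-0.005,-0.007,-0.05,0,0,0],
    [-0.005,-0.007,-0.11,0,0,0],
    [-0.005,-0.007,-0.17,0,0,0],
    [-0.005,-0.007,-0.23,0,0,0],
    [-0.005,-0.007,-0.254,0,0,0]
  ]
}}

```text
clock: 12.98
tcp_pos: [0.4278, -0.3142, 0.0669]
orientation: [-2.072, -2.353, 0.001]
contact_force: [0.8, 0.2, 0.6]
grip_width: 0.0858
gripper_force: 0.0
```

Emit:
{"name": "step_arm", "arguments": {
  "rows": [
    [0,0,0,0,0,0],
    [0,0,0,0,0,0],
    [0,0,0,0,0,0],
    [0,0,0,0,0,0],
    [0,0,0,0,0,0]
  ],
  "jaw": 1
}}

```text
clock: 13.4
tcp_pos: [0.4298, -0.318, 0.0729]
orientation: [2.078, 2.352, 0.002]
contact_force: [0.5, 0.9, 3.5]
grip_width: 0.0408
gripper_force: 50.1
```

Emit:
{"name": "step_arm", "arguments": {
  "rows": [
    [0,0,0,0,0,0],
    [0,0,0,0,0,0]
  ]
}}

```text
clock: 13.57
tcp_pos: [0.4298, -0.3181, 0.0728]
orientation: [2.079, 2.352, 0.002]
contact_force: [0.0, 1.4, 7.3]
grip_width: 0.0411
gripper_force: 50.4
```

Emit:
{"name": "step_arm", "arguments": {
  "rows": [
    [0,0,0.05,0,0,0],
    [0,0,0.11,0,0,0],
    [0,0,0.17,0,0,0],
    [0,0,0.22,0,0,0],
    [0,0,0.25,0,0,0]
  ]
}}

```text
clock: 13.98
tcp_pos: [0.4293, -0.3186, 0.2251]
orientation: [2.078, 2.35, 0.003]
contact_force: [-0.1, -0.5, -1.1]
grip_width: 0.0411
gripper_force: 51.0
```

Emit:
{"name": "step_arm", "arguments": {
  "rows": [
    [0.015,0.032,0,0,0,0],
    [0.038,0.082,0,0,0,0],
    [0.063,0.135,0,0,0,0],
    [0.09,0.193,0,0,0,0],
    [0.117,0.251,0,0,0,0]
  ]
}}

```text
clock: 14.4
tcp_pos: [0.4989, -0.1657, 0.2219]
orientation: [2.082, 2.352, 0.001]
contact_force: [0.5, -0.7, -1.4]
grip_width: 0.041
gripper_force: 51.0
```

Emit:
{"name": "step_arm", "arguments": {
  "rows": [
    [0.024,0.05,0,0,0,0],
    [0.047,0.1,0,0,0,0],
    [0.07,0.15,0,0,0,0],
    [0.094,0.2,0,0,0,0],
    [0.117,0.251,0,0,0,0]
  ]
}}

```text
clock: 14.82
tcp_pos: [0.5692, -0.015, 0.2218]
orientation: [2.081, 2.353, 0.001]
contact_force: [0.0, -0.1, -0.5]
grip_width: 0.041
gripper_force: 51.0
```

Emit:
{"name": "step_arm", "arguments": {
  "rows": [
    [0.027,0.058,0,0,0,0],
    [0.054,0.116,0,0,0,0],
    [0.08,0.172,0,0,0,0],
    [0.1,0.217,0,0,0,0],
    [0.117,0.251,0,0,0,0]
  ]
}}

```text
clock: 15.23
tcp_pos: [0.6394, 0.1382, 0.2214]
orientation: [-2.076, -2.357, -0.002]
contact_force: [0.4, 0.4, -0.6]
grip_width: 0.041
gripper_force: 51.0
```

Emit:
{"name": "step_arm", "arguments": {
  "rows": [
    [0,0,0,0,0,0],
    [0,0,0,0,0,0],
    [0,0,0,0,0,0]
  ]
}}

```text
clock: 15.48
tcp_pos: [0.6388, 0.1331, 0.2214]
orientation: [2.081, 2.353, -0.001]
contact_force: [-0.5, -0.2, -0.2]
grip_width: 0.0408
gripper_force: 51.0
```

```bash
python3 -c "
from h import *
wshot('pics/w7.png')"
```

```text
15.48 [0.6388 0.1331 0.2214] [[-0.122, 0.993, -0.0], [0.993, 0.122, -0.001], [-0.001, -0.0, -1.0]]
```

View pics/w7.png

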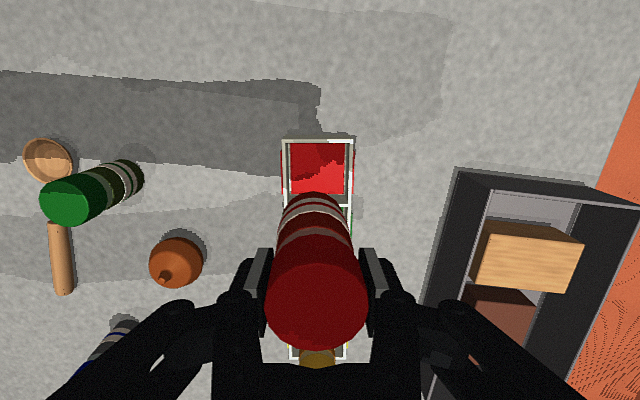

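The red jar lines up with its cell (rim lines at rows 139 and 205, as with black). I lower and release it.

Emit:
{"name": "step_arm", "arguments": {
  "rows": [
    [0,0,-0.05,0,0,0],
    [0,0,-0.1,0,0,0],
    [0,0,-0.15,0,0,0],
    [0,0,-0.195,0,0,0],
    [0,0,-0.215,0,0,0]
  ]
}}

```text
clock: 15.95
tcp_pos: [0.6367, 0.1321, 0.0891]
orientation: [-2.082, -2.35, 0.007]
contact_force: [-0.6, 0.1, -1.7]
grip_width: 0.0409
gripper_force: 51.0
```

Emit:
{"name": "step_arm", "arguments": {
  "rows": [
    [0,0,-0.006,0,0,0],
    [0,0,-0.012,0,0,0],
    [0,0,-0.018,0,0,0],
    [0,0,-0.021,0,0,0],
    [0,0,-0.021,0,0,0]
  ]
}}

```text
clock: 16.37
tcp_pos: [0.6401, 0.1342, 0.081]
orientation: [2.08, 2.353, 0.003]
contact_force: [0.1, 0.1, -1.2]
grip_width: 0.0411
gripper_force: 51.1
```

Emit:
{"name": "step_arm", "arguments": {
  "rows": [
    [0,0,0,0,0,0],
    [0,0,0,0,0,0]
  ]
}}

```text
clock: 16.53
tcp_pos: [0.6401, 0.1343, 0.081]
orientation: [2.08, 2.353, 0.003]
contact_force: [-0.1, -0.6, 3.1]
grip_width: 0.041
gripper_force: 51.2
```

```bash
python3 -c "
from h import *
E=np.load('pics/w7.npy')
print(wray(E,65,202,.095)[:2])
"
```

```text
[0.43492397 0.10106118]
```

Emit:
{"name": "step_arm", "arguments": {
  "rows": [
    [0,0,0,0,0,0],
    [0,0,0,0,0,0],
    [0,0,0,0,0,0],
    [0,0,0,0,0,0],
    [0,0,0,0,0,0]
  ],
  "jaw": 0
}}

```text
clock: 16.95
tcp_pos: [0.639, 0.1342, 0.0796]
orientation: [-2.081, -2.354, 0.0]
contact_force: [0.4, -0.4, 0.1]
grip_width: 0.0853
gripper_force: 0.0
```

Emit:
{"name": "step_arm", "arguments": {
  "rows": [
    [0,0,0.05,0,0,0],
    [0,0,0.1,0,0,0],
    [0,0,0.16,0,0,0],
    [0,0,0.22,0,0,0],
    [0,0,0.24,0,0,0]
  ]
}}

```text
clock: 17.37
tcp_pos: [0.6416, 0.1342, 0.2295]
orientation: [2.079, 2.35, 0.01]
contact_force: [0.2, -0.0, -0.3]
grip_width: 0.0855
gripper_force: 0.0
```

Emit:
{"name": "step_arm", "arguments": {
  "rows": [
    [-0.06,-0.01,0,0,0,0],
    [-0.12,-0.02,0,0,0,0],
    [-0.18,-0.03,0,0,0,0],
    [-0.24,-0.04,0,0,0,0],
    [-0.29,-0.048,0,0,0,0]
  ]
}}

```text
clock: 17.78
tcp_pos: [0.4624, 0.1046, 0.2231]
orientation: [-2.08, -2.353, 0.002]
contact_force: [0.1, 0.6, -0.2]
grip_width: 0.0854
gripper_force: 0.0
```

Emit:
{"name": "step_arm", "arguments": {
  "rows": [
    [-0.035,-0.006,0,0,0,0],
    [-0.052,-0.009,0,0,0,0],
    [-0.052,-0.009,0,0,0,0],
    [-0.052,-0.009,0,0,0,0],
    [-0.052,-0.009,0,0,0,0]
  ]
}}

```text
clock: 18.2
tcp_pos: [0.4356, 0.1004, 0.2241]
orientation: [2.08, 2.353, 0.002]
contact_force: [-0.2, 1.1, -0.3]
grip_width: 0.0853
gripper_force: 0.0
```

```bash
python3 -c "
from h import *
wshot('pics/w8.png')"
```

```text
18.2 [0.4356 0.1004 0.2241] [[-0.123, 0.992, 0.002], [0.992, 0.123, 0.0], [-0.0, 0.002, -1.0]]
```

View pics/w8.png

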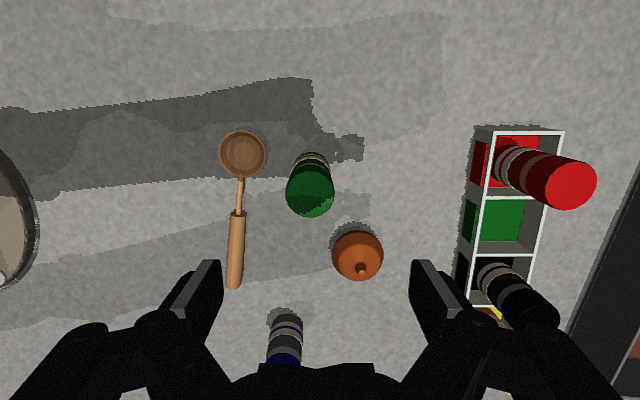

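```bash
python3 -c "
from h import *
E=np.load('pics/w8.npy')
print(wray(E,310,193,.095)[:2],wray(E,570,184,.103)[:2],wray(E,358,256,.04)[:2])
"
```

```text
[0.43206037 0.10025086] [0.63637235 0.1355844 ] [0.49277974 0.01922941]
```

Emit:
{"name": "step_arm", "arguments": {
  "rows": [
    [-0.006,0,-0.05,0,0,0],
    [-0.006,0,-0.11,0,0,0],
    [-0.006,0,-0.17,0,0,0],
    [-0.006,0,-0.23,0,0,0],
    [-0.006,0,-0.254,0,0,0]
  ]
}}

```text
clock: 18.67
tcp_pos: [0.4294, 0.0993, 0.0673]
orientation: [-2.08, -2.353, 0.008]
contact_force: [-0.7, 0.2, 0.4]
grip_width: 0.0854
gripper_force: 0.0
```

Emit:
{"name": "step_arm", "arguments": {
  "rows": [
    [0,0,0,0,0,0],
    [0,0,0,0,0,0],
    [0,0,0,0,0,0],
    [0,0,0,0,0,0],
    [0,0,0,0,0,0]
  ],
  "jaw": 1
}}

```text
clock: 19.08
tcp_pos: [0.4317, 0.1004, 0.0726]
orientation: [2.08, 2.353, 0.005]
contact_force: [0.2, -0.6, 1.7]
grip_width: 0.0411
gripper_force: 50.3
```

Emit:
{"name": "step_arm", "arguments": {
  "rows": [
    [0,0,0,0,0,0],
    [0,0,0,0,0,0]
  ]
}}

```text
clock: 19.25
tcp_pos: [0.4317, 0.1004, 0.0726]
orientation: [2.08, 2.353, 0.005]
contact_force: [0.0, -0.9, 7.8]
grip_width: 0.0407
gripper_force: 50.8
```

Emit:
{"name": "step_arm", "arguments": {
  "rows": [
    [0,0,0.05,0,0,0],
    [0,0,0.11,0,0,0],
    [0,0,0.17,0,0,0],
    [0,0,0.22,0,0,0],
    [0,0,0.25,0,0,0]
  ]
}}

```text
clock: 19.67
tcp_pos: [0.4312, 0.1001, 0.2248]
orientation: [2.08, 2.353, 0.007]
contact_force: [0.3, -0.2, -2.3]
grip_width: 0.041
gripper_force: 51.2
```

Emit:
{"name": "step_arm", "arguments": {
  "rows": [
    [0.035,-0.005,0,0,0,0],
    [0.075,-0.011,0,0,0,0],
    [0.115,-0.016,0,0,0,0],
    [0.15,-0.021,0,0,0,0],
    [0.181,-0.026,0,0,0,0]
  ]
}}

```text
clock: 20.08
tcp_pos: [0.5399, 0.0844, 0.2216]
orientation: [2.08, 2.354, 0.001]
contact_force: [0.3, 0.3, -1.9]
grip_width: 0.0409
gripper_force: 51.3
```

Emit:
{"name": "step_arm", "arguments": {
  "rows": [
    [0.04,-0.006,0,0,0,0],
    [0.08,-0.012,0,0,0,0],
    [0.12,-0.018,0,0,0,0],
    [0.155,-0.023,0,0,0,0],
    [0.181,-0.026,0,0,0,0]
  ]
}}

```text
clock: 20.5
tcp_pos: [0.6488, 0.0684, 0.2213]
orientation: [2.081, 2.353, 0.0]
contact_force: [1.0, 0.5, -0.6]
grip_width: 0.041
gripper_force: 51.3
```

Emit:
{"name": "step_arm", "arguments": {
  "rows": [
    [0,0,0,0,0,0],
    [0,0,0,0,0,0],
    [0,0,0,0,0,0]
  ]
}}

```text
clock: 20.75
tcp_pos: [0.6464, 0.0689, 0.2211]
orientation: [-2.08, -2.353, 0.001]
contact_force: [-0.6, 0.1, -1.5]
grip_width: 0.041
gripper_force: 51.4
```

```bash
python3 -c "
from h import *
wshot('pics/w9.png')"
```

```text
20.75 [0.6464 0.0689 0.2211] [[-0.123, 0.992, -0.001], [0.992, 0.123, 0.0], [0.0, -0.001, -1.0]]
```

View pics/w9.png

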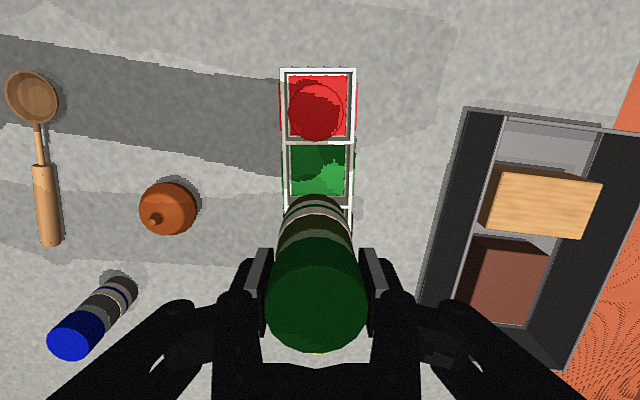

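Same alignment as before; red stands centred at (316,111) in its cell. I lower green.

Emit:
{"name": "step_arm", "arguments": {
  "rows": [
    [0,0,-0.05,0,0,0],
    [0,0,-0.1,0,0,0],
    [0,0,-0.15,0,0,0],
    [0,0,-0.195,0,0,0],
    [0,0,-0.215,0,0,0]
  ]
}}

```text
clock: 21.22
tcp_pos: [0.6444, 0.0693, 0.089]
orientation: [-2.077, -2.352, 0.006]
contact_force: [-1.2, 0.0, -2.1]
grip_width: 0.041
gripper_force: 51.3
```

Emit:
{"name": "step_arm", "arguments": {
  "rows": [
    [0,0,-0.006,0,0,0],
    [0,0,-0.012,0,0,0],
    [0,0,-0.018,0,0,0],
    [0,0,-0.021,0,0,0],
    [0,0,-0.021,0,0,0]
  ]
}}

```text
clock: 21.63
tcp_pos: [0.6483, 0.0689, 0.0808]
orientation: [2.08, 2.353, 0.003]
contact_force: [-0.1, 0.9, -0.3]
grip_width: 0.041
gripper_force: 51.4
```

Emit:
{"name": "step_arm", "arguments": {
  "rows": [
    [0,0,0,0,0,0],
    [0,0,0,0,0,0]
  ]
}}

```text
clock: 21.8
tcp_pos: [0.6482, 0.0688, 0.0807]
orientation: [2.08, 2.353, 0.002]
contact_force: [0.0, 0.4, 2.6]
grip_width: 0.0407
gripper_force: 51.4
```

Emit:
{"name": "step_arm", "arguments": {
  "rows": [
    [0,0,0,0,0,0],
    [0,0,0,0,0,0],
    [0,0,0,0,0,0],
    [0,0,0,0,0,0],
    [0,0,0,0,0,0]
  ],
  "jaw": 0
}}

```text
clock: 22.22
tcp_pos: [0.6475, 0.0688, 0.0797]
orientation: [-2.081, -2.354, 0.0]
contact_force: [0.2, -0.8, 0.4]
grip_width: 0.0855
gripper_force: 0.0
```

Emit:
{"name": "step_arm", "arguments": {
  "rows": [
    [0,0,0.05,0,0,0],
    [0,0,0.11,0,0,0],
    [0,0,0.17,0,0,0],
    [0,0,0.23,0,0,0],
    [0,0,0.29,0,0,0]
  ]
}}

```text
clock: 22.63
tcp_pos: [0.6472, 0.0686, 0.2554]
orientation: [-2.081, -2.353, 0.0]
contact_force: [1.3, 0.7, 0.4]
grip_width: 0.0855
gripper_force: 0.0
```

Emit:
{"name": "step_arm", "arguments": {
  "rows": [
    [0.0,-0.06,0.05,0,0,0],
    [0.0,-0.12,0.1,0,0,0],
    [0,-0.17,0.13,0,0,0],
    [0.01,-0.22,0.13,0,0,0],
    [0.01,-0.22,0.13,0,0,0]
  ]
}}

```text
clock: 23.05
tcp_pos: [0.6536, -0.0732, 0.3347]
orientation: [2.089, 2.337, -0.001]
contact_force: [-1.1, -0.2, -0.2]
grip_width: 0.0854
gripper_force: 0.0
```

Emit:
{"name": "step_arm", "arguments": {
  "rows": [
    [0,0,0,0,0,0],
    [0,0,0,0,0,0],
    [0,0,0,0,0,0],
    [0,0,0,0,0,0]
  ]
}}

```text
clock: 23.38
tcp_pos: [0.6534, -0.0613, 0.331]
orientation: [-2.077, -2.355, 0.001]
contact_force: [0.6, 0.1, -0.1]
grip_width: 0.0854
gripper_force: 0.0
```

```bash
python3 -c "
from h import *
im,E=wshot('pics/w10.png')
s=eyes.grab_frame('scene')[110:260,200:480]; d=eyes.grab_frame('side')[110:260,190:390]
# original-size wrist, crops enlarged below
top=cv2.resize(im,(560,350)); top=cv2.copyMakeBorder(top,0,0,0,200,0)
bot=np.hstack([cv2.resize(s,(448,240)),cv2.resize(d,(312,240))])
cv2.imwrite('pics/fin.png',np.vstack([top,bot])[:,:,::-1])
# predicted cell-centre pixels at cap height, in the 560x350 wrist panel
for n,p in dict(y=(.6648,-.0606),k=(.657,.0045),g=(.649,.0698),r=(.6405,.1355)).items():
    q=np.linalg.inv(E)@[*p,.103,1]; k=np.array(eyes.camera_info('wrist')['mtx'])@q[:3]; print(n,k[:2]/k[2]*.875)
"
```

```text
23.38 [ 0.6534 -0.0613  0.331 ] [[-0.125, 0.992, -0.001], [0.992, 0.125, 0.001], [0.001, -0.001, -1.0]]
y [284.51834273 146.87393309]
k [285.40217114  93.63370021]
g [286.24764931  33.42038026]
r [286.79356555 -35.4930447 ]
```

View pics/fin.png

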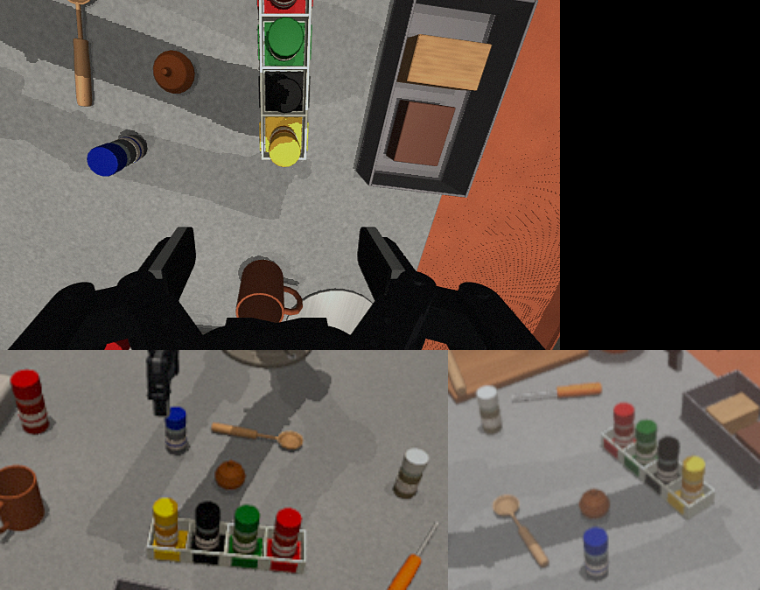

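All four jars stand upright, with cap centres within about 5 mm of the cell centres (yellow at (285,149), black (286,95), green (286,37)). Blue and white are undisturbed.

```bash
python3 -c "
from h import *
print(r.hand_in())"
```

```text
the job is handed in; nothing more can be done
None
```

The four spice jars stand upright and released in their matching compartments, the blue- and white-capped jars were never touched, and the job was handed in after about 24 s (no verdict was returned).

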